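# Plug a test adapter into the harness tester

### The job

Set the harness tester up for the next job: take the blue test adapter out of the rack and slide it into the slot in the tester's sloping face, keeping hold of it until it is fully home. Then swing the retaining latch all the way round over the adapter's lower shoulder to lock it in, and leave the yellow and red adapters, the terminal bin and the screwdriver where they are.

Things in the scene. Friction and masses are not known exactly. Their poses are not given: they have to be found in the camera images.
- adapter_blue_grip (a point): Blue test adapter, a flat cassette 12 mm thick, about 140 g: body 96 wide x 72 high, brass contacts at its foot; midway on top a grip tab 44 wide x 50 high, also 12 thick, with a 26 mm shoulder either side. Point: centre of the tab, 97 above the foot, 25 above the shoulders. Axes: x width, y thickness, z foot to tab. Symmetrical, fits either way round. Starts upright in any place of the rack.
- tester: Harness tester, fixed on the bench: cream console 217 mm deep (x), 300 wide (y), 45 high at its front edge (-x) and 170 at the back. Its face slopes at 30 degrees, rising away from the robot; display and keys on the left half, adapter slot on the right. Origin: centre of its underside.
- slot_mouth (a point): Middle of the slot's mouth, in the plane of the face, about 115 mm above the bench. Axes: x up the slope, along the slot; y across it; z square out of the face (30 degrees from vertical, leaning to the robot). Slot 99 x 14 mm, 70 deep below the face, lead-in lips 4 mm wider all round, bezel 4.5 proud of the face.
- slot_floor (a point): Middle of the slot's floor, 70 mm straight in from slot_mouth, same axes. Fully home, the adapter's foot rests here, its z axis along the slot's z, its shoulders 2 mm above the face (below the bezel's rim) and its grip centre 27 mm out from slot_mouth along z.
- latch (a joint): Retaining latch, a flat steel arm turning about a pivot square to the face; rad. 0: open, arm down the slope (-x of slot_mouth). 1.57: locked at its stop, arm across the slot (+y) over the lower shoulder. Starts at 0 to 0.25. Light (1 N at the knob), no spring, stays where left. Arm 5 to 12 mm above the face: passes only over an adapter fully home.
- latch_knob (a point): Orange knob on the end of the latch arm, 14 mm across, standing from 12 to 42 mm above the face, square to it. Point: its middle, 27 mm above the face, 58 mm from the pivot axis.
- latch_pivot (a point): Point on the latch's pivot axis, 27 mm above the face: 38 mm down the slope (-x) and 45 mm to -y from slot_mouth. The steel boss here is 20 mm across and 18 high.
- rack: Grey plastic rack 120 x 190 mm, fixed. Origin: centre of its underside; x along the adapters' width, y along the row, z up. Floor 10 mm above the bench; three holders, 15 x 100 mm inside, open above, walls up to 50 mm above the bench, at y = -60, 0, +60 mm. One upright adapter in each.
- adapter_yellow_grip (a point): Centre of the grip tab of the yellow adapter, same shape as the blue one, standing in the rack. To be left there.
- adapter_red_grip (a point): Centre of the grip tab of the red adapter, same shape as the blue one, standing in the rack. To be left there.
- terminal_bin: Yellow open bin of crimp terminals, 100 x 110 x 50 mm high, loose on the bench beyond the rack. Origin: centre of its underside. To be left.
- screwdriver: Screwdriver, green handle, 170 mm long, 26 thick, lying between rack and tester; x along it to the tip, origin midway along it at bench height. To be left.
Things that resemble listed ones, but are neither listed nor needed, are in the scene too. What is shaped like the part that bears adapter_blue_grip but turquoise or white is not meant. Of the things shaped like the rack, the grey one is meant.

How it is judged (in metres and radians):
On the way, in this order (a step that is already met when the one before it is completed fails the run):
1. the blue adapter is lifted clear of the rack (z of adapter_blue_grip in the frame of rack above 0.152 m), for 0.1 s.
2. the blue adapter is fully home in the slot, still held or pressed by the fingers (z of adapter_blue_grip in the frame of slot_mouth below 0.0297 m and distance between adapter_blue_grip and slot_mouth below 0.032 m and angle between the z axis of adapter_blue_grip and the z axis of slot_mouth, either way round below 0.06 rad and contact force between the fingers and adapter_blue above 0.5 N), for 0.1 s.
3. the latch is swung over the seated adapter (value of joint latch above 1.4 rad and z of adapter_blue_grip in the frame of slot_mouth below 0.0297 m), for 0.1 s.
At the end, for the whole second after the job is handed in: The blue adapter sits in the tester's slot with its foot within 2.7 mm of the slot's floor, square in the slot (within 0.06 rad) and at rest, and the latch is turned to beyond 1.4 rad, over the adapter's shoulder (all of step 3 and distance between adapter_blue_grip and slot_mouth below 0.032 m and angle between the z axis of adapter_blue_grip and the z axis of slot_mouth, either way round below 0.06 rad and linear speed of adapter_blue below 0.02 m/s); the robot touches nothing.
It fails at once if the yellow adapter is moved more than 20 mm (distance of adapter_yellow_grip from where it was at the start of the episode above 0.02 m).
It fails at once if the red adapter is moved more than 20 mm (distance of adapter_red_grip from where it was at the start of the episode above 0.02 m).
It fails at once if the terminal bin is moved more than 20 mm (distance of terminal_bin from where it was at the start of the episode above 0.02 m).
It fails at once if the screwdriver is moved more than 20 mm (distance of screwdriver from where it was at the start of the episode above 0.02 m).
It also fails if it takes over 59 s, if anything falls off the work surface, if the arm or the gripper's body presses on something with over 40 N, if the wrist force passes 120 N, or if a joint passes its speed limit or range.

### The arm

A 6-joint arm with a two-finger parallel gripper is mounted at the origin on the work surface. World frame = base frame: x ahead of the robot, y to its left, z up, the work surface at z = 0. Lengths are in mm, angles in degrees, forces in N, time in s.
With the tool pointing down it reaches from about 350 to 850 mm from the base axis. Payload 8.1 kg.
Tool frame: the origin (TCP) lies at the very end of the fingers, on their centre line; the grasp point (between the pads) lies r.tcp_to_grasp behind it (r.tcp_to_grasp is the distance from the TCP to the grasp point, in mm); z points along the fingers, y is the line along which they close (so a half turn about z gives the same grasp; the last joint's range is limited). The gripper opens to 85 mm and grips with 20 to 120 N. Pads are 22 mm wide; open, the fingers measure 114 mm over their backs; the gripper's body (76 mm by 85 mm) begins 54 mm behind the grasp point. The pads swing forward as they close: fully open they stand 13 mm farther back than shut.
Start: joints at [61.455, 7.471, 85.268, -0, 87.261, -4.893], TCP at [240.685, 549.614, 231.292] pointing down, gripper open.
Joint ranges: [-169.43, 169.43], [-51.17, 129.36], [1.28, 143.12], [-76.62, 256.62], [0, 156.53], [-152.29, 152.29]. Speed limits (degrees/s): [136.94, 136.94, 159.86, 180, 180, 180].

### API

Orientations are given as [roll, pitch, yaw] about the fixed x, y, z axes, in that order (R = Rz(yaw) Ry(pitch) Rx(roll)).
In Python, from bench import r gives the robot as it stands.
- The arm moves only by the shell command python3 -m handwheel 'ROWS' [OPENING] [FORCE]. ROWS is JSON, a list of rows, each a list of 4 numbers: the shift along the tool's x, y, z in m, then the turn about the tool's z in degrees. A call has 1 to 10 rows; each row shifts and turns the commanded pose from where the row before left it, along the tool's axes as they then stand; what a row does not reach is not made up. A row lasts 1/10 s, in which the tool goes at most 50 mm and 8.59 degrees, less where a joint would pass 70% of its speed; a pose out of reach is approached as far as the arm can. A call is refused whole if a number of a shift passes 0.05 or a number of a turn 8.59, either way. A call with a gripper value outside its range is refused whole. OPENING is the finger opening in m, from 0 to 0.0854, set as the call begins (- or left out, the last holds). The fingers move at their own pace and stop on an object; FORCE is the grip in N (left out, the last holds). Time passes only in rows, so rows that do not move let the fingers close. It gives the time, the measured TCP pose, the force, the opening and the grip force at its end, in the units of the state.
- r.sense(): the state, without advancing time (a new reading comes with each control period).
- r.snapshot(name): name is "scene" or "top"; returns the picture (420x560x3 uint8, red, green, blue); there is no depth.
- r.camera_params(name): a dict with "fx", "fy", "cx", "cy" (pixels), "R" (3x3) and "t" (3): a world point X has camera coordinates R X + t. Camera axes: x right, y down, z forward; pixel columns grow to the right and rows downward; lengths in mm; the calibration is good to about 2 mm. A picture is of the moment at which its call begins. camera_params takes no time and is no camera call.
- r.hand_in(): hands the job in; it is judged then, once.
The state is a dict: "time": time; "joint_pos": joint angles; "qd": joint speeds; "joint_efforts": joint torques, N m; "tool_pos": TCP position; "tcp_rot": TCP orientation; "ft_force": force on the tool from outside, world axes, zero at the start; "wrist_torque": the same for the moment, N m; "finger_gap": finger opening in mm; "grip_force": force on a finger pad.
Only numpy, scipy, OpenCV 4.12 (cv2) and the standard library are available. Lean on these libraries where they do the work, as an engineer would, in place of code of your own. Each camera call takes 0.05 s, during which the arm holds its last target. There are 200 camera calls.

## Working session

There is one attempt and no reset: what is moved stays moved. The work goes in short steps, Python scripts to look and compute and a shell command to move; the robot and the scene stay as the last step left them, time stands still between calls to the robot, and variables do not carry over. Pictures are saved under pics/ and viewed, at most 10 in all, crops included, and the job is handed in when it is done.

```bash
ls; mkdir -p pics; python3 - <<'E'
from bench import r
import cv2,json
for n in("scene","top"):
    im=r.snapshot(n); cv2.imwrite(f"pics/{n}0.png",im[:,:,::-1]); print(n,r.camera_params(n))
print(r.sense(),r.tcp_to_grasp)
E
```

```text
pics
scene {'fx': 490.9573022186829, 'fy': 490.9573022186829, 'cx': 285.3691502413444, 'cy': 206.14205454560812, 'R': array([[-0.45345469,  0.89126345,  0.00532096],
       [ 0.74123896,  0.38042727, -0.55302793],
       [-0.49491782, -0.246829  , -0.83314572]]), 't': array([ 348.34744734, -281.3426267 , 1542.83197936])}
top {'fx': 538.7789817176423, 'fy': 538.7789817176423, 'cx': 275.6739960119336, 'cy': 204.3437335571644, 'R': array([[ 0.0602403 , -0.99817175,  0.0049264 ],
       [-0.97716229, -0.05997848, -0.20385397],
       [ 0.20377675,  0.00746633, -0.97898891]]), 't': array([-145.24927861,  539.42187912, 1521.30737877])}
{'time': 0.1, 'joint_pos': array([ 6.14544476e+01,  7.51053651e+00,  8.53243255e+01,  3.42163637e-04,
        8.72635419e+01, -4.89489295e+00]), 'qd': array([-0.03015066, -0.11873462, -0.14606685, -0.05049518,  0.06863361,
       -0.04839353]), 'joint_efforts': array([ 1.07211636e-03, -5.70953107e+01, -5.01938045e+01, -1.60932800e-04,
        8.29230848e-03, -1.67030720e-05]), 'tool_pos': array([240.44346737, 549.15290998, 230.33957932]), 'tcp_rot': array([-1.79901984e+02, -8.73711616e-03,  1.56349316e+02]), 'ft_force': array([ 0.10587962, -0.35342127, -0.06452473]), 'wrist_torque': array([-0.00065266, -0.0225373 ,  0.00370516]), 'grip_force': 0.0, 'finger_gap': 85.21110755377158} 18.700000000000003
```

View pics/scene0.png

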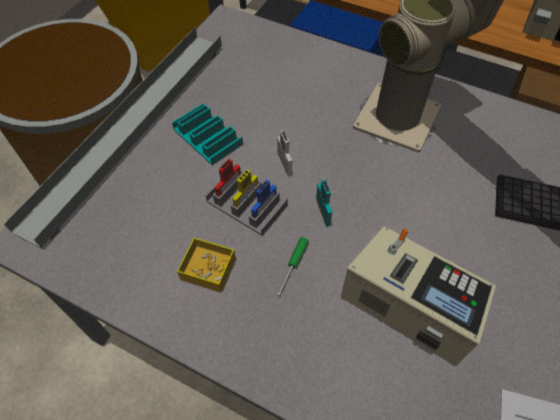

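View pics/top0.png

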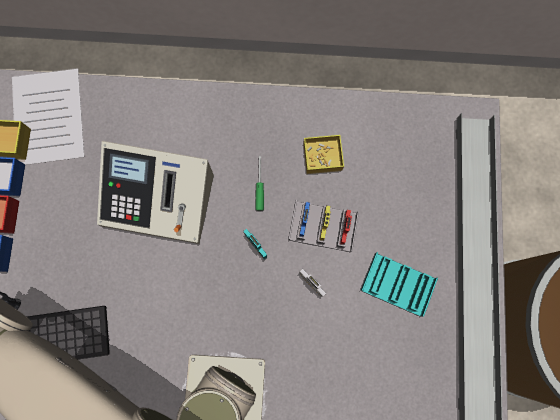

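Scene picture: candidates are blue adapter (scene 263,200; top 305,220), turquoise adapter on the bench (325,200; top 255,243), white one (284,150; top 312,283), yellow (243,190), red (228,178). I choose the blue one, in the grey rack. Next, one close crop.

```bash
python3 - <<'E'
import cv2,numpy as np
def crop(n,u,v):
    im=cv2.imread(f"pics/{n}0.png")[v:v+60,u:u+80]
    im=cv2.resize(im,None,fx=5,fy=5,interpolation=cv2.INTER_CUBIC)
    for k in range(0,80,10):
        cv2.line(im,(k*5,0),(k*5,5 if k%20 else 10),(255,255,255)); 
        if k%20==0: cv2.putText(im,str(u+k),(k*5+2,18),0,.35,(255,255,255))
    for k in range(0,60,10):
        cv2.line(im,(0,k*5),(5,k*5),(255,255,255)); cv2.putText(im,str(v+k),(6,k*5+4),0,.35,(255,255,255))
    return im
cv2.imwrite("pics/c1.png",np.vstack([np.hstack([crop("scene",205,172),crop("top",282,197)]),np.hstack([crop("scene",365,225),crop("top",140,180)])]))
E
```

```text
(no output)
```

View pics/c1.png

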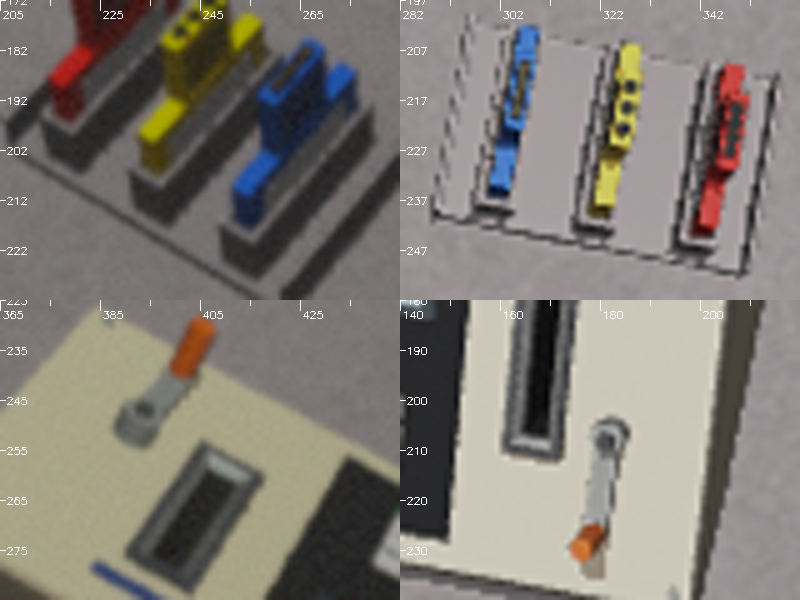

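The crop confirms the blue tab (scene ≈263,186; top ≈306,215). The latch knob is at scene ≈402,238 and the pivot at scene ≈394,247 / top ≈181,207. The slot bezel is at scene ≈404,268. Next I'll fit the poses.

```bash
cat > h.py <<'E'
import numpy as np,cv2
from bench import r
from scipy.optimize import least_squares
from scipy.spatial.transform import Rotation as Ro
P={n:r.camera_params(n) for n in("scene","top")}
def proj(n,X):
    p=P[n];c=np.asarray(X)@p["R"].T+p["t"]
    return np.stack([p["fx"]*c[...,0]/c[...,2]+p["cx"],p["fy"]*c[...,1]/c[...,2]+p["cy"]],-1)
def slotR(yaw): return Ro.from_euler("xyz",[0,-30,yaw],degrees=True).as_matrix()
E
python3 - <<'E'
from h import *
# slot bezel quads by colour, blue blobs
for n,(u0,v0,u1,v1) in dict(scene=(385,248,422,290),top=(155,165,178,214)).items():
    im=cv2.imread(f"pics/{n}0.png");big=cv2.resize(im[v0:v1,u0:u1],None,fx=8,fy=8,interpolation=cv2.INTER_CUBIC)
    hsv=cv2.cvtColor(big,cv2.COLOR_BGR2HSV); 
    m=((hsv[...,1]<38)|(hsv[...,2]<90)).astype(np.uint8)
    cs,_=cv2.findContours(m,cv2.RETR_EXTERNAL,2);c=max(cs,key=cv2.contourArea)
    b=cv2.boxPoints(cv2.minAreaRect(c))
    a=cv2.approxPolyDP(cv2.convexHull(c),12,True)[:,0]
    print(n,"box",(b/8+[u0,v0]-.44).round(1).tolist(),"poly",(a/8+[u0,v0]-.44).round(1).tolist())
for n in P: print(n,"cam centre",-P[n]["R"].T@P[n]["t"])
# blue adapter: tab top centre (z=132), shoulder outer top corners approx
obs=[("scene",(263.2,185.4),(0,0,132)),("top",(305.6,214.8),(0,0,132)),("top",(308,203),(48,0,82)),("top",(302.,235),(-48,0,82)),
     ("scene",(273.6,187),(48,0,82)),("scene",(255.,208),(-48,0,82))]
def f(q): 
    R=Ro.from_euler("z",q[2]).as_matrix(); s=q[3]
    return np.concatenate([proj(n,R@np.array(X)*[1,1,1]+[q[0],q[1],0])-uv for n,uv,X in obs])
for y0 in(-.2,):
    s=least_squares(f,[500,-200,y0,0]);print(s.x[:2],np.degrees(s.x[2]),s.fun.round(1))
# rack outline (z~10)
rk=[("top",(288.4,239.6),(-60,95,6)),("top",(351,251),(-60,-95,6)),("top",(357,212),(60,-95,6)),("top",(297,201),(60,95,6))]
obs=rk
s=least_squares(f,[500,-200,-.2,0]);print("rack",s.x[:2],np.degrees(s.x[2]),s.fun.round(1))
E
```

```text
scene box [[389.0, 275.6], [404.1, 251.2], [417.7, 259.6], [402.6, 284.0]] poly [[405.6, 252.9], [417.2, 259.9], [402.6, 283.1], [390.2, 276.2], [389.9, 274.1]]
top box [[154.6, 164.6], [177.4, 164.6], [177.4, 213.4], [154.6, 213.4]] poly [[154.6, 164.6], [177.4, 167.2], [177.4, 213.4], [154.6, 213.4]]
scene cam centre [1130.07694161  177.37674113 1127.95998686]
top cam centre [ 225.84549849 -123.98860936 1600.02190387]
[ 505.81953836 -196.56969349] 34.64180628875118 [  0.   -0.9  -0.3   0.4 -12.5   1.3  11.1  -2.4  -7.7  24.3   6.9 -26.9]
rack [ 500.98876933 -258.35799367] -7.315111237407574 [ 0.1 -0.3  0.4  0.2  0.7  0.3 -1.3 -0.3]
```

```bash
python3 - <<'E'
from h import *
n="top";u0,v0,u1,v1=157,163,179,216
im=cv2.imread(f"pics/{n}0.png");big=cv2.resize(im[v0:v1,u0:u1],None,fx=8,fy=8,interpolation=cv2.INTER_CUBIC)
m=(big.max(2)<165).astype(np.uint8)
_,_,st,_=cv2.connectedComponentsWithStats(m)
cs,_=cv2.findContours(m,cv2.RETR_EXTERNAL,2)
for c in sorted(cs,key=cv2.contourArea)[-2:]:
    print("top box",(cv2.boxPoints(cv2.minAreaRect(c))/8+[u0,v0]-.44).round(1).tolist())
def fit(obs,x0):
    f=lambda q:np.concatenate([proj(n,Ro.from_euler("z",q[2]).apply(X)+[q[0],q[1],0])-uv for n,uv,X in obs])
    s=least_squares(f,x0);print(s.x[:2],np.degrees(s.x[2]),s.fun.round(1))
b=[("scene",(263.2,185.4),(0,0,132)),("top",(305.6,214.8),(0,0,132)),("top",(308,203),(48,0,82)),("top",(302.,235),(-48,0,82)),
     ("scene",(273.6,187),(-48,0,82)),("scene",(255.,208),(48,0,82))]
fit(b,[500,-200,-.1])
E
```

```text
top box [[161.2, 164.6], [162.0, 160.3], [179.2, 163.3], [178.4, 167.6]]
top box [[159.2, 211.2], [163.3, 169.1], [176.5, 170.4], [172.4, 212.5]]
[ 506.64760929 -196.15133625] -6.873490189462059 [ 0.  -0.6 -0.5  0.1 -1.1 -1.  -0.7 -0.6  0.7 -3.2 -2.   1. ]
```

```bash
python3 - <<'E'
from h import *
S=[("scene",(417.5,259.8),(-1,1)),("scene",(404.6,251.8),(-1,-1)),("scene",(402.6,283.5),(1,1)),("scene",(389.3,275.5),(1,-1)),
("top",(159.2,211.2),(-1,1)),("top",(163.3,169.1),(1,1)),("top",(176.5,170.4),(1,-1)),("top",(172.4,212.5),(-1,-1))]
def f(q):
    R=slotR(q[3]);o=[]
    for n,uv,(a,b) in S: o.append(proj(n,R@[a*q[4],b*q[5],4.5]+q[:3])-uv)
    for n,uv in(("scene",(394.,246.6)),("top",(181.6,207.2))): o.append(proj(n,R@[-38,-45,18]+q[:3])-uv)
    o.append([(q[2]-115)/3])
    return np.concatenate(o)
s=least_squares(f,[500,200,115,0,57,15]);print(s.x.round(2),s.fun.round(1))
R=slotR(s.x[3]);o=s.x[:3]
for a in np.radians([0,5,10,15]):
    X=R@(np.array([-38,-45,0])+[-58*np.cos(a),58*np.sin(a),42])+o
    print(np.degrees(a),proj("scene",X).round(1),proj("top",X).round(1))
E
```

```text
[556.92 194.12 112.98  -6.32  62.97  17.6 ] [ 0.2 -0.4 -0.3  0.3  0.5 -0.1 -0.8 -0.3  0.4 -0.6  0.  -0.6 -0.8  0.1
 -0.7  0.2 -0.9 -0.3 -0.9  0.4 -0.7]
0.0 [403.9 229.2] [176.7 229.6]
5.0 [405.7 230.2] [174.9 229.2]
10.0 [407.5 231.3] [173.2 228.7]
14.999999999999998 [409.3 232.4] [171.5 228. ]
```

Bench-measured: blue grip ≈(507,-197,107), yaw ≈-7°. Slot mouth ≈(557,194,114), yaw ≈-6.3°. Latch ≈5°. The tool stays vertical under this interface, so I will press the held adapter flat on the sloping face to turn it 30° between the pads. First I go above the blue adapter.

```bash
python3 -m handwheel '[[0,0,0,-8.3],[0,0,0,-8.3],[-0.0222,-0.0442,0,0],[-0.0222,-0.0442,0,0],[-0.0222,-0.0442,0,0],[-0.0222,-0.0442,0,0],[-0.0222,-0.0442,0,0],[-0.0222,-0.0442,0,0],[-0.0222,-0.0442,0,0],[-0.0222,-0.0442,0,0]]' 0.045 20; python3 -m handwheel '[[-0.0222,-0.0442,0,0],[-0.0222,-0.0442,0,0],[-0.0222,-0.0442,0,0],[-0.0222,-0.0442,0,0],[-0.0222,-0.0442,0,0],[-0.0222,-0.0442,0,0],[-0.0222,-0.0442,0,0],[-0.0222,-0.0442,0,0],[0,0,0,0],[0,0,0,0]]'
cat >> h.py <<'E'
def togo(X):
    "tool-axis shift (m) from the measured TCP to world TCP X"
    s=r.sense();R=Ro.from_euler("xyz",s["tcp_rot"],degrees=True).as_matrix()
    return (R.T@(np.array(X)-s["tool_pos"])/1000).round(4),s["tcp_rot"].round(2),s["tool_pos"].round(1)
E
python3 - <<'E'
from h import *
print(togo([507,-197,145]))
E
```

```text
time: 1.1
tool_pos: [373.5, 175.0, 231.1]
tcp_rot: [-180.0, 0.0, 173.0]
ft_force: [0.5, 0.4, -0.2]
finger_gap: 45.1
grip_force: 0.0
time: 2.1
tool_pos: [505.9, -196.7, 230.1]
tcp_rot: [179.9, -0.1, 172.8]
ft_force: [0.2, 0.4, 1.0]
finger_gap: 44.8
grip_force: 0.0
(array([-0.0013, -0.0003,  0.0851]), array([ 1.7994e+02, -1.3000e-01,  1.7282e+02]), array([ 505.9, -196.7,  230.1]))
```

Down above the tab, then a close look.

```bash
python3 -m handwheel '[[-0.001,0,0.03,0],[0,0,0.03,0],[0,0,0.02,0],[0,0,0,0]]'; python3 - <<'E'
from h import *
a=r.snapshot("scene")[:,:,::-1][155:225,215:310];b=r.snapshot("top")[:,:,::-1][180:250,265:360]
cv2.imwrite("pics/c2.png",cv2.resize(np.hstack([a,b]),None,fx=4.2,fy=4.2,interpolation=2))
E
```

```text
time: 2.5
tool_pos: [504.9, -193.4, 147.8]
tcp_rot: [179.9, -0.3, 173.0]
ft_force: [-0.6, -0.2, 0.6]
finger_gap: 44.7
grip_force: 0.0
```

View pics/c2.png

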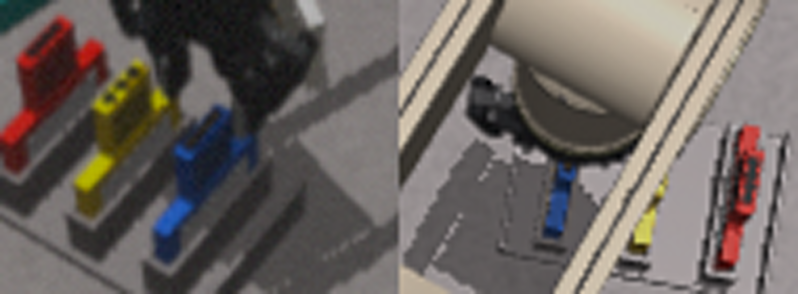

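The picture shows the fingers astride the blue tab, with blue shoulders at ≈(165,225) and (245,150) and yellow clear to its left. Going down and gripping.

```bash
python3 -m handwheel '[[-0.001,0,0.02,0],[0,0,0.02,0],[0,0,0.015,0],[0,0,0,0]]'; python3 -m handwheel '[[0,0,0,0],[0,0,0,0],[0,0,0,0],[0,0,0,0],[0,0,0,0],[0,0,0,0]]' 0 40
```

```text
time: 3.0
tool_pos: [507.6, -195.3, 95.2]
tcp_rot: [180.0, -0.1, 173.0]
ft_force: [-0.1, 0.1, -0.5]
finger_gap: 45.0
grip_force: 0.0
time: 3.6
tool_pos: [509.4, -196.7, 97.9]
tcp_rot: [-179.9, 0.1, 172.9]
ft_force: [0.2, -0.6, 7.1]
finger_gap: 11.5
grip_force: 41.4
```

```bash
python3 -m handwheel '[[0,0,-0.02,0],[0,0,-0.03,0],[0,0,-0.03,0],[0,0,-0.04,0],[0,0,-0.04,0],[0,0,-0.03,0],[0,0,0,0],[0,0,0,0]]'; python3 - <<'E'
from h import *
print(r.sense()["tool_pos"],r.sense()["tool_pos"])
o=np.array([557,194.1,114]);R=slotR(-6.3)
# face edges seen? grip pose when foot flat on the face beside the slot at slot coords (sx,-76)
for sx in(-5,):
  g=R@[sx,-76,97+5]+o; c=R@[sx+48,-76,0]+o; h=Ro.from_euler("z",-6.3,degrees=True).as_matrix()
  start=c+h@[-48,0,102]
  print("corner",c,"grip start",start,"end",g, "TCP start",start-[0,0,18.7],"tcp end",g-[0,0,18.7])
cv2.imwrite("pics/c3.png",cv2.resize(np.hstack([r.snapshot("scene")[140:260,180:310,::-1],cv2.imread("pics/top0.png")[130:250,90:220]]),None,fx=3,fy=3,interpolation=2))
E
```

```text
time: 4.4
tool_pos: [508.6, -196.2, 286.8]
tcp_rot: [-180.0, 0.1, 172.9]
ft_force: [-0.2, 0.2, -2.2]
finger_gap: 11.3
grip_force: 40.5
[ 508.62452258 -196.22190365  286.8202121 ] [ 508.62452258 -196.22190365  286.8202121 ]
corner [585.67439618 114.47256124 135.5       ] grip start [537.96427032 119.73980817 237.5       ] end [493.66420644 124.63058076 199.83459119] TCP start [537.96427032 119.73980817 218.8       ] tcp end [493.66420644 124.63058076 181.13459119]
```

View pics/c3.png

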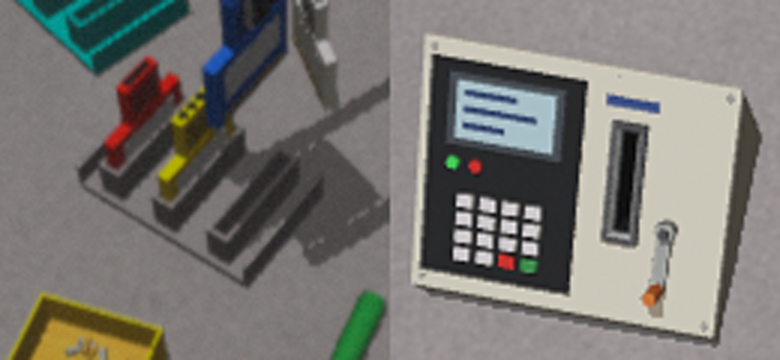

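The adapter is held upright and clear, and the third holder is empty. The right panel shows free face to the right of the latch boss, about 87 mm to the edge. I'm moving over that strip.

```bash
python3 -m handwheel '[[-0.0015,0.0402,0,-0.7],[-0.0015,0.0402,0,0],[-0.0015,0.0402,0,0],[-0.0015,0.0402,0,0],[-0.0015,0.0402,0,0],[-0.0015,0.0402,0,0],[-0.0015,0.0402,0,0],[-0.0015,0.0402,0,0],[0,0,0.03,0],[0,0,0,0]]'; python3 - <<'E'
from h import *
print(togo([560,122,240]))
E
```

```text
time: 5.45
tool_pos: [553.0, 122.9, 249.6]
tcp_rot: [-179.8, -0.6, 173.8]
ft_force: [-0.6, -0.4, -2.8]
finger_gap: 11.2
grip_force: 40.4
(array([-0.0071, -0.0001,  0.0095]), array([-179.85,   -0.6 ,  173.78]), array([553. , 122.9, 249.6]))
```

```bash
python3 -m handwheel '[[0,0,0,0],[0,0,0.003,0],[0,0,0.003,0],[0,0,0.003,0],[0,0,0,0]]' - 25;  python3 -m handwheel '[[0,0,0.003,0],[0,0,0.003,0],[0,0,0,0]]'
```

```text
time: 5.95
tool_pos: [556.3, 121.7, 247.2]
tcp_rot: [-180.0, -0.0, 173.6]
ft_force: [-0.2, 0.3, -1.8]
finger_gap: 11.5
grip_force: 40.4
time: 6.25
tool_pos: [556.1, 122.1, 240.6]
tcp_rot: [-180.0, -0.1, 173.6]
ft_force: [-0.2, -0.5, -2.0]
finger_gap: 11.6
grip_force: 40.4
```

```bash
python3 -m handwheel '[[0,0,0.003,0],[0,0,0,0]]'; python3 - <<'E'
from h import *
cv2.imwrite("pics/c4.png",cv2.resize(np.hstack([r.snapshot("scene")[190:310,340:470,::-1],r.snapshot("top")[130:250,120:250,::-1]]),None,fx=3,fy=3,interpolation=2))
E
```

```text
time: 6.45
tool_pos: [556.1, 122.1, 237.8]
tcp_rot: [-180.0, -0.0, 173.7]
ft_force: [-0.2, 0.1, -1.2]
finger_gap: 11.3
grip_force: 40.4
```

View pics/c4.png

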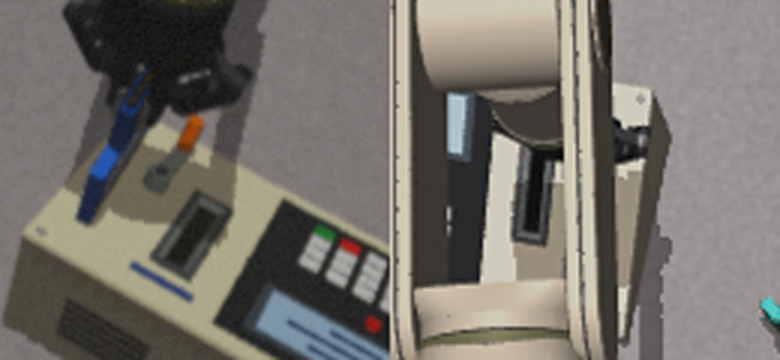

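The adapter hangs over the free strip, with its foot corner just above the face at ≈(90,220). The latch and slot are clear to its right. I'm lowering it to contact.

```bash
python3 -m handwheel '[[0,0,0.002,0],[0,0,0.002,0],[0,0,0,0]]' 0 25; python3 -m handwheel '[[0,0,0.002,0],[0,0,0,0]]'; python3 -m handwheel '[[0,0,0.002,0],[0,0,0,0]]'; python3 -m handwheel '[[0,0,0.002,0],[0,0,0,0]]'
```

```text
time: 6.85
tool_pos: [556.6, 122.2, 234.8]
tcp_rot: [180.0, 0.0, 173.6]
ft_force: [-0.8, -0.5, 2.0]
finger_gap: 11.6
grip_force: 41.1
time: 7.05
tool_pos: [556.7, 122.3, 234.4]
tcp_rot: [180.0, 0.1, 173.7]
ft_force: [-5.3, -0.4, 10.4]
finger_gap: 11.5
grip_force: 42.4
time: 7.25
tool_pos: [556.8, 122.4, 234.1]
tcp_rot: [180.0, 0.2, 173.7]
ft_force: [-10.8, -1.0, 20.3]
finger_gap: 11.4
grip_force: 43.7
time: 7.45
tool_pos: [557.0, 122.4, 233.8]
tcp_rot: [179.9, 0.2, 173.7]
ft_force: [-15.4, -1.4, 30.0]
finger_gap: 11.4
grip_force: 45.1
```

```bash
python3 -m handwheel '[[0.0045,0,0.0003,0],[0.0044,0,0.0023,0],[0,0,0,0]]' 0 20; python3 -m handwheel '[[0.0043,0,0.0026,0],[0.0043,0,0.0026,0],[0,0,0,0]]'
```

```text
time: 7.75
tool_pos: [548.6, 123.3, 229.5]
tcp_rot: [179.9, 0.3, 173.7]
ft_force: [-6.0, -1.7, 17.4]
finger_gap: 11.8
grip_force: 44.3
time: 8.05
tool_pos: [539.8, 124.2, 223.5]
tcp_rot: [180.0, 0.2, 173.7]
ft_force: [-5.5, -0.7, 15.2]
finger_gap: 11.5
grip_force: 45.1
```

```bash
python3 - <<'E'
from h import *
cv2.imwrite("pics/c5.png",cv2.resize(r.snapshot("scene")[190:290,345:445,::-1],None,fx=5,fy=5,interpolation=2))
E
```

```text
(no output)
```

View pics/c5.png

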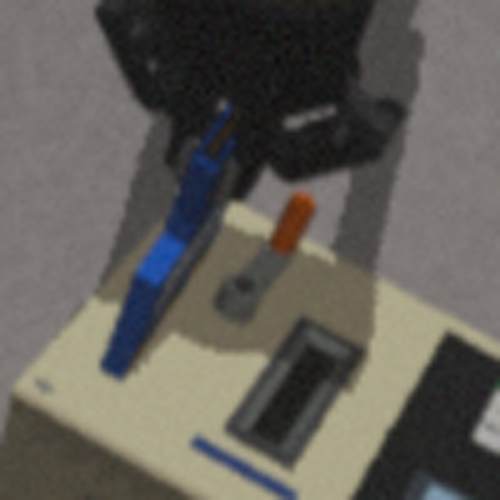

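The foot corner stayed near (368,264), against (370,263) before, while the tool moved 20 mm. So the adapter is turning in the grip. Continuing the arc.

```bash
python3 -m handwheel '[[0.004,0,0.003,0],[0.004,0,0.0031,0],[0,0,0,0]]';python3 -m handwheel '[[0.0037,0,0.0033,0],[0.0037,0,0.0034,0],[0,0,0,0]]';python3 -m handwheel '[[0.0034,0,0.0037,0],[0.0034,0,0.0037,0],[0,0,0,0]]'
```

```text
time: 8.4
tool_pos: [531.4, 125.1, 216.6]
tcp_rot: [180.0, 0.2, 173.7]
ft_force: [-5.6, -0.5, 12.2]
finger_gap: 11.3
grip_force: 45.5
time: 8.7
tool_pos: [523.9, 125.9, 209.3]
tcp_rot: [180.0, 0.1, 173.7]
ft_force: [-5.0, 0.4, 10.3]
finger_gap: 11.4
grip_force: 45.6
time: 9.0
tool_pos: [517.0, 126.6, 201.5]
tcp_rot: [180.0, 0.1, 173.7]
ft_force: [-4.9, -0.2, 8.7]
finger_gap: 11.4
grip_force: 45.6
```

```bash
python3 -m handwheel '[[0.0032,0,0.0039,0],[0.0031,0,0.004,0],[0,0,0,0]]';python3 -m handwheel '[[0,0,0.002,0],[0,0,0,0]]';python3 -m handwheel '[[0,0,0.002,0],[0,0,0,0]]'
```

```text
time: 9.3
tool_pos: [511.4, 127.4, 194.3]
tcp_rot: [180.0, 0.2, 173.7]
ft_force: [-4.1, -0.4, 8.1]
finger_gap: 11.5
grip_force: 45.9
time: 9.5
tool_pos: [511.4, 127.5, 194.3]
tcp_rot: [180.0, 0.2, 173.7]
ft_force: [-11.8, -0.3, 23.4]
finger_gap: 11.7
grip_force: 48.0
time: 9.7
tool_pos: [511.5, 127.6, 194.2]
tcp_rot: [179.9, 0.2, 173.7]
ft_force: [-19.6, -2.0, 36.6]
finger_gap: 11.8
grip_force: 49.9
```

Foot now flush: it stops stiffly, 104.7 mm from the computed face plane, which agrees with the fit. Lifting along the slot normal and working out the shift to the slot.

```bash
python3 -m handwheel '[[0,0,-0.004,0],[0.01,0,-0.0173,0],[0.01,0,-0.0173,0],[0.01,0,-0.0173,0],[0,0,0,0],[0,0,0,0]]'; python3 - <<'E'
from h import *
o=np.array([557,194.1,114]);R=slotR(-6.3)
g=r.sense()["tool_pos"]+[0,0,18.7]; print("slot coords",(R.T@(g-o)).round(1))
print(togo(R@[0,0,104.7+45]+o-[0,0,18.7]))
E
```

```text
time: 10.3
tool_pos: [481.1, 130.6, 244.1]
tcp_rot: [180.0, 0.0, 173.7]
ft_force: [0.4, -0.5, -3.2]
finger_gap: 11.2
grip_force: 44.4
slot coords [ 15.1 -71.5 163.1]
(array([0.0064, 0.0715, 0.0191]), array([1.7999e+02, 5.0000e-02, 1.7366e+02]), array([481.1, 130.6, 244.1]))
```

```bash
python3 -m handwheel '[[0.0016,0.0239,0.001,0],[0.0016,0.0239,0.001,0],[0.0016,0.0237,0.001,0],[0.0016,0,0.016,0],[0,0,0,0],[0,0,0,0]]'; python3 - <<'E'
from h import *
o=np.array([557,194.1,114]);R=slotR(-6.3)
g=r.sense()["tool_pos"]+[0,0,18.7]; print("slot coords",(R.T@(g-o)).round(1))
a=r.snapshot("scene")[190:300,350:450,::-1];b=r.snapshot("top")[150:260,120:220,::-1]
cv2.imwrite("pics/c6.png",cv2.resize(np.hstack([a,b]),None,fx=4,fy=4,interpolation=2))
E
```

```text
time: 10.9
tool_pos: [481.6, 201.4, 223.5]
tcp_rot: [-179.9, -0.2, 173.6]
ft_force: [0.3, -0.4, -0.4]
finger_gap: 11.8
grip_force: 44.2
slot coords [ -1.5  -1.  148.9]
```

View pics/c6.png

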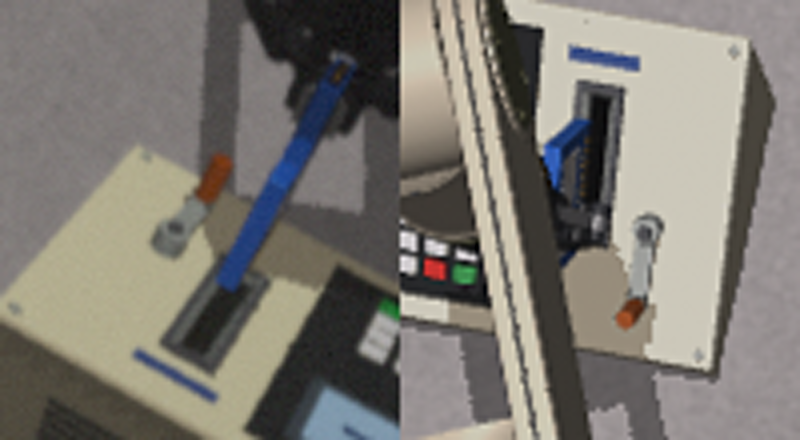

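```bash
python3 - <<'E'
from h import *
o=np.array([557,194.1,114]);R=slotR(-6.3)
g=R.T@(r.sense()["tool_pos"]+[0,0,18.7]-o);print(g.round(1))
for p in [(48,-6,0),(48,6,0),(48,-6,72),(48,6,72),(22,-6,122),(22,6,122)]:
    X=R@(np.array(p)+g-[0,0,104.7])+o
    print(p,((proj("scene",X)-[350,190])*4).round(),((proj("top",X)-[120,150])*4+[400,0]).round())
E
```

```text
[ 1.000e-01 -8.000e-01  1.499e+02]
(48, -6, 0) [209. 281.] [590. 115.]
(48, 6, 0) [229. 292.] [572. 112.]
(48, -6, 72) [263. 175.] [560. 144.]
(48, 6, 72) [284. 186.] [542. 141.]
(22, -6, 122) [315.  80.] [534. 204.]
(22, 6, 122) [336.  91.] [515. 201.]
```

```bash
python3 - <<'E'
from h import *
o=np.array([557,194.1,114]);R=slotR(-6.3)
g=R.T@(r.sense()["tool_pos"]+[0,0,18.7]-o)
out=[]
for n,u,v in(("scene",385,200),("top",145,160)):
    im=cv2.resize(r.snapshot(n)[v:v+75,u:u+50,::-1].copy(),None,fx=8,fy=8,interpolation=2)
    def dr(pts,c):
        q=((proj(n,np.array(pts)@R.T+o)-[u,v])*8+3.5).round().astype(np.int32);cv2.polylines(im,[q],True,c,1)
    s=g-[0,0,104.7]
    dr([s+[48,-6,0],s+[48,6,0],s+[48,6,72],s+[48,-6,72]],(0,255,255))
    dr([s+[48,-6,72],s+[48,6,72],s+[22,6,72],s+[22,-6,72]],(0,255,0))
    dr([s+[22,-6,122],s+[22,6,122],s+[-22,6,122],s+[-22,-6,122]],(0,255,0))
    dr([(a*63,b*17.6,4.5) for a,b in((-1,-1),(-1,1),(1,1),(1,-1))],(255,0,255))
    out.append(im)
cv2.imwrite("pics/c7.png",np.hstack(out))
E
```

```text
(no output)
```

View pics/c7.png

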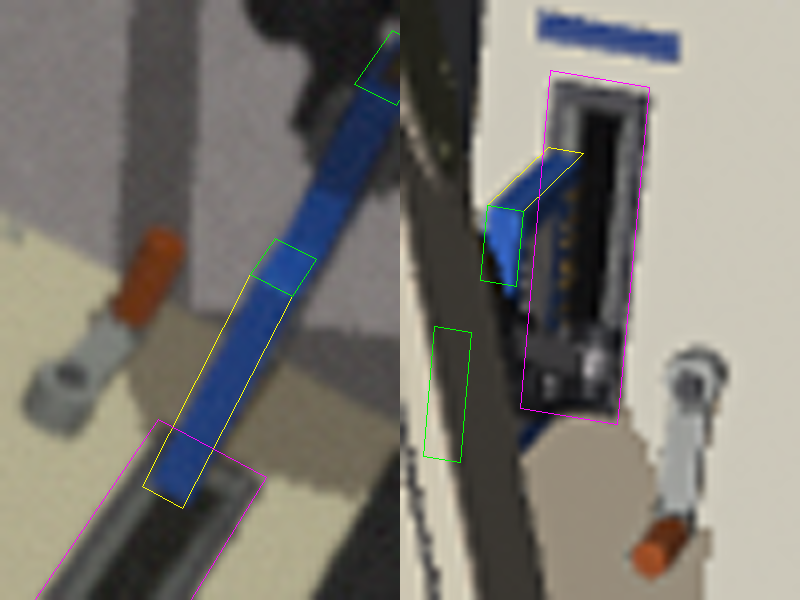

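Overlay: the held adapter matches the model to about 2 mm, with its foot slightly down-slope and to +y, and the slot outline fits. Correcting by +1.5 mm up the slope and −1 mm across, then inserting.

```bash
python3 -m handwheel '[[-0.007,-0.0005,0.0107,0],[-0.007,-0.0005,0.0107,0],[-0.0063,0,0.0108,0],[0,0,0,0]]'; python3 -m handwheel '[[-0.002,0,0.0035,0],[-0.002,0,0.0035,0],[0,0,0,0]]';python3 -m handwheel '[[-0.002,0,0.0035,0],[-0.001,0,0.0017,0],[0,0,0,0]]'
```

```text
time: 11.5
tool_pos: [501.8, 198.3, 190.0]
tcp_rot: [-179.9, -0.2, 173.6]
ft_force: [-0.6, 0.1, -1.3]
finger_gap: 11.2
grip_force: 44.2
time: 11.8
tool_pos: [506.4, 198.6, 185.7]
tcp_rot: [-180.0, -0.0, 173.7]
ft_force: [-0.2, -0.1, -1.6]
finger_gap: 12.1
grip_force: 44.2
time: 12.1
tool_pos: [509.3, 198.2, 180.6]
tcp_rot: [-180.0, -0.0, 173.6]
ft_force: [-0.3, -0.2, -1.8]
finger_gap: 11.7
grip_force: 44.2
```

```bash
python3 -m handwheel '[[-0.002,0,0.0035,0],[-0.002,0,0.0035,0],[0,0,0,0]]';python3 -m handwheel '[[-0.002,0,0.0035,0],[-0.002,0,0.0035,0],[0,0,0,0]]'; python3 - <<'E'
from h import *
o=np.array([557,194.1,114]);R=slotR(-6.3)
s=r.sense();g=R.T@(s["tool_pos"]+[0,0,18.7]-o);print(g.round(1), "foot",g[2]-104.7,"F slot",(R.T@s["ft_force"]).round(1))
E
```

```text
time: 12.4
tool_pos: [513.2, 197.7, 173.1]
tcp_rot: [-180.0, -0.1, 173.6]
ft_force: [1.0, 0.5, -2.2]
finger_gap: 11.5
grip_force: 44.2
time: 12.7
tool_pos: [517.2, 197.2, 166.1]
tcp_rot: [-180.0, -0.0, 173.6]
ft_force: [-0.8, 0.6, -1.8]
finger_gap: 11.4
grip_force: 44.2
[ 0.9 -1.2 81.3] foot -23.422151496715017 F slot [-1.6  0.5 -1.1]
```

```bash
python3 -m handwheel '[[-0.002,0,0.0035,0],[-0.002,0,0.0035,0],[-0.002,0,0.0035,0],[0,0,0,0]]';python3 -m handwheel '[[-0.002,0,0.0035,0],[-0.002,0,0.0035,0],[-0.002,0,0.0035,0],[0,0,0,0]]'; python3 -m handwheel '[[-0.002,0,0.0035,0],[-0.002,0,0.0035,0],[-0.002,0,0.0035,0],[0,0,0,0]]'; python3 - <<'E'
from h import *
o=np.array([557,194.1,114]);R=slotR(-6.3)
s=r.sense();g=R.T@(s["tool_pos"]+[0,0,18.7]-o);print(g.round(1), "foot",g[2]-104.7,"F slot",(R.T@s["ft_force"]).round(1))
E
```

```text
time: 13.1
tool_pos: [523.1, 196.6, 155.6]
tcp_rot: [-180.0, -0.1, 173.6]
ft_force: [-0.2, 0.2, -2.3]
finger_gap: 11.5
grip_force: 44.3
time: 13.5
tool_pos: [529.1, 195.9, 145.1]
tcp_rot: [-180.0, -0.1, 173.6]
ft_force: [-0.4, -0.1, -2.3]
finger_gap: 11.6
grip_force: 44.3
time: 13.9
tool_pos: [535.0, 195.3, 134.6]
tcp_rot: [-180.0, -0.1, 173.6]
ft_force: [0.0, -0.9, -1.0]
finger_gap: 11.2
grip_force: 44.3
[ 0.6 -1.3 45. ] foot -59.69864897073975 F slot [-0.4 -0.9 -1. ]
```

```bash
python3 -m handwheel '[[-0.002,0,0.0035,0],[-0.0015,0,0.0026,0],[0,0,0,0]]';python3 -m handwheel '[[-0.001,0,0.0017,0],[0,0,0,0]]';python3 -m handwheel '[[-0.001,0,0.0017,0],[0,0,0,0]]'; python3 -m handwheel '[[-0.001,0,0.0017,0],[0,0,0,0]]'; python3 - <<'E'
from h import *
o=np.array([557,194.1,114]);R=slotR(-6.3)
s=r.sense();g=R.T@(s["tool_pos"]+[0,0,18.7]-o);print(g.round(1), "foot",g[2]-104.7,"F slot",(R.T@s["ft_force"]).round(1))
E
```

```text
time: 14.2
tool_pos: [538.6, 194.9, 128.8]
tcp_rot: [-180.0, -0.0, 173.6]
ft_force: [0.1, -0.0, -2.0]
finger_gap: 11.5
grip_force: 44.3
time: 14.4
tool_pos: [539.7, 194.9, 127.5]
tcp_rot: [-180.0, -0.0, 173.6]
ft_force: [0.5, 0.9, -0.8]
finger_gap: 11.5
grip_force: 44.3
time: 14.6
tool_pos: [540.8, 194.9, 126.1]
tcp_rot: [180.0, 0.0, 173.7]
ft_force: [-1.9, -0.1, -0.3]
finger_gap: 11.5
grip_force: 44.7
time: 14.8
tool_pos: [540.8, 195.2, 125.9]
tcp_rot: [180.0, -0.1, 173.7]
ft_force: [-14.9, -0.0, 14.4]
finger_gap: 11.3
grip_force: 46.8
[ 1.2 -0.7 34.6] foot -70.10628539204501 F slot [-5.7 -1.7 19.9]
```

```bash
python3 -m handwheel '[[-0.0005,0,0.001,0],[0,0,0,0],[0,0,0,0],[0,0,0,0]]'; python3 -m handwheel '[[0,0,-0.002,0],[0,0,0,0],[0,0,0,0],[0,0,0,0],[0,0,0,0]]' 0.045; python3 -m handwheel '[[0.01,0,-0.02,0],[0.01,0,-0.03,0],[0.01,0,-0.04,0],[0,0,0,0],[0,0,0,0]]'; python3 - <<'E'
from h import *
o=np.array([557,194.1,114]);R=slotR(-6.3)
def see(g,t):
    print(t)
u,v=370,200
im=cv2.resize(r.snapshot("scene")[v:v+90,u:u+75,::-1].copy(),None,fx=6,fy=6,interpolation=2)
def dr(pts,c):
    q=((proj("scene",np.array(pts)@R.T+o)-[u,v])*6+2.5).round().astype(np.int32);cv2.polylines(im,[q],True,c,1)
dr([(a*22,b*6,52) for a,b in((-1,-1),(-1,1),(1,1),(1,-1))],(0,255,0))
dr([(a*48,b*6,2) for a,b in((-1,-1),(-1,1),(1,1),(1,-1))],(0,255,255))
for d in(0,5,10,15):
    a=np.radians(d);X=R@np.array([-38-58*np.cos(a),-45+58*np.sin(a),42])+o;q=((proj("scene",X)-[u,v])*6+2.5).astype(int);cv2.circle(im,tuple(int(i) for i in q),2,(255,255,0),-1)
cv2.imwrite("pics/c8.png",im)
E
```

```text
time: 15.2
tool_pos: [540.7, 195.3, 125.8]
tcp_rot: [180.0, -0.1, 173.7]
ft_force: [-21.3, -1.3, 23.7]
finger_gap: 11.5
grip_force: 48.0
time: 15.7
tool_pos: [542.1, 194.5, 124.8]
tcp_rot: [-180.0, -0.0, 173.6]
ft_force: [-0.2, 0.1, -0.5]
finger_gap: 45.0
grip_force: 0.0
time: 16.2
tool_pos: [513.2, 198.3, 216.7]
tcp_rot: [179.9, 0.2, 173.7]
ft_force: [0.1, 0.2, -0.1]
finger_gap: 44.9
grip_force: 0.0
```

View pics/c8.png

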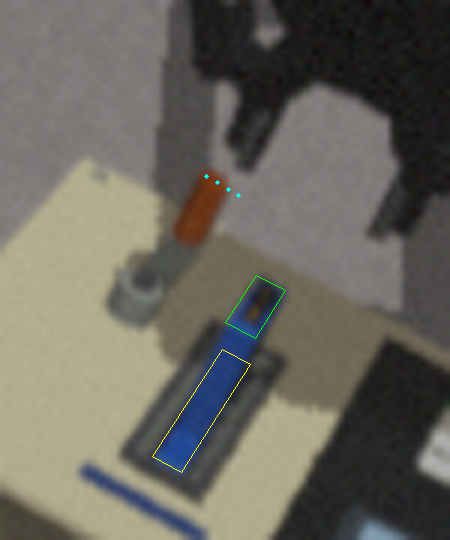

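Adapter seated: tab and shoulder outlines coincide, and the latch is at about 5°. Next I close the fingers and push the knob round from its -y side. Working out the waypoints.

```bash
cat >> h.py <<'E'
O=np.array([557,194.1,114]);RS=slotR(-6.3)
def here():
    s=r.sense();return (RS.T@(s["tool_pos"]-O)).round(1),(RS.T@s["ft_force"]).round(1)
def goslot(p): return togo(RS@np.array(p)+O)[0]
E
python3 - <<'E'
from h import *
print(here(),goslot([-100,-70,100]))
W=[[-100,-66,28]]
for d in(15,25,35,45,55,65,75,85,95):
    a=np.radians(d);c,s=np.cos(a),np.sin(a)
    k=np.array([-38-58*c,-45+58*s]);D=min(21.5/c if c>.05 else 99,18/s+8*s,25+6*s)
    W.append([*(k-D*np.array([s,c])),28])
W=np.array(W);print(W.round(0).tolist())
T=Ro.from_euler("xyz",[180,0,173.7],degrees=True).as_matrix()
print((np.diff(W,axis=0)@RS.T@T/1000).round(4).tolist())
E
```

```text
(array([ 11.9,  -1. , 109.9]), array([-0.9,  0.3, -0.8])) [ 0.0919 -0.0691  0.0644]
[[-100.0, -66.0, 28.0], [-100.0, -51.0, 28.0], [-101.0, -42.0, 28.0], [-101.0, -33.0, 28.0], [-100.0, -25.0, 28.0], [-95.0, -14.0, 28.0], [-87.0, -4.0, 28.0], [-78.0, 4.0, 28.0], [-69.0, 11.0, 28.0], [-59.0, 15.0, 28.0]]
[[-0.0002, 0.0145, -0.0001], [0.0007, 0.0095, 0.0004], [-0.0, 0.0088, -0.0], [-0.0008, 0.0086, -0.0004], [-0.0044, 0.0108, -0.0025], [-0.0065, 0.01, -0.0038], [-0.0075, 0.0081, -0.0043], [-0.0082, 0.0063, -0.0047], [-0.0088, 0.0045, -0.0051]]
```

```bash
python3 -m handwheel '[[0,-0.035,0,0],[0,-0.035,0,0],[0.028,0,0,0],[0.028,0,0,0],[0,0,0.03,0],[0,0,0.03,0],[0,0,0.03,0],[0,0,0.03,0],[0,0,0,0],[0,0,0,0]]' 0; python3 - <<'E'
from h import *
print(here(),goslot([-100,-70,28]))
a=r.snapshot("scene")[185:275,370:470,::-1]
cv2.imwrite("pics/c9.png",cv2.resize(a,None,fx=5,fy=5,interpolation=2))
E
```

```text
time: 17.25
tool_pos: [447.9, 134.3, 94.2]
tcp_rot: [-179.9, -0.2, 173.6]
ft_force: [0.7, 0.5, 0.8]
finger_gap: 0.0
grip_force: 0.0
(array([-98.1, -71.4,  33.8]), array([0.9, 0.6, 0.4])) [-0.0013  0.0014  0.006 ]
```

View pics/c9.png

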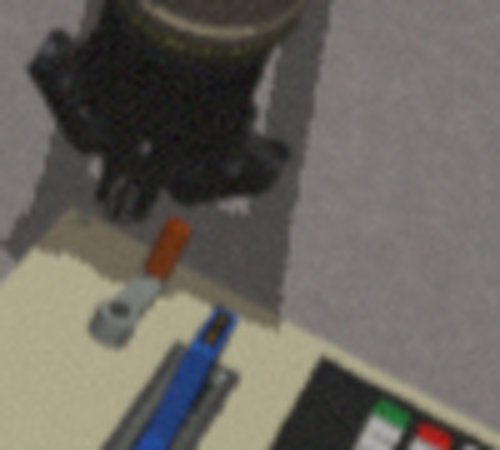

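The closed fingertips are at (125,205), just left (-y) of the knob at (172,235). Lowering 5 mm and sweeping.

```bash
python3 -m handwheel '[[-0.001,0.004,0.005,0],[0,0.0075,0,0],[0,0.0075,0,0],[0,0,0,0]]'; python3 -m handwheel '[[0.0004,0.0045,0.0002,0],[0.0003,0.0045,0.0002,0],[0,0.0044,0,0],[0,0.0044,0,0],[0,0,0,0]]'; python3 -m handwheel '[[-0.0004,0.0043,-0.0002,0],[-0.0004,0.0043,-0.0002,0],[-0.0022,0.0054,-0.0012,0],[-0.0022,0.0054,-0.0013,0],[0,0,0,0]]'; python3 - <<'E'
from h import *
print(here())
E
```

```text
time: 17.7
tool_pos: [452.7, 154.6, 91.0]
tcp_rot: [180.0, 0.1, 173.7]
ft_force: [-0.7, -0.2, 0.8]
finger_gap: -0.1
grip_force: 0.0
time: 18.2
tool_pos: [453.4, 171.7, 89.8]
tcp_rot: [180.0, -0.0, 173.7]
ft_force: [0.2, -0.6, -1.2]
finger_gap: 0.1
grip_force: 0.0
time: 18.7
tool_pos: [460.9, 190.7, 92.9]
tcp_rot: [180.0, 0.0, 173.7]
ft_force: [0.1, 0.4, 0.0]
finger_gap: 0.1
grip_force: 0.3
(array([-92.9, -13.9,  29.3]), array([ 0.1,  0.4, -0. ]))
```

```bash
python3 -m handwheel '[[-0.0032,0.005,-0.0019,0],[-0.0033,0.005,-0.0019,0],[-0.0037,0.004,-0.0021,0],[-0.0038,0.0041,-0.0022,0],[0,0,0,0]]'; python3 -m handwheel '[[-0.0041,0.0031,-0.0023,0],[-0.0041,0.0032,-0.0024,0],[-0.0044,0.0022,-0.0025,0],[-0.0044,0.0023,-0.0026,0],[0,0,0,0]]';  python3 - <<'E'
from h import *
print(here())
a=r.snapshot("scene")[185:275,370:470,::-1]
cv2.imwrite("pics/c10.png",cv2.resize(a,None,fx=5,fy=5,interpolation=2))
E
```

```text
time: 19.2
tool_pos: [477.4, 207.0, 101.4]
tcp_rot: [179.9, 0.1, 173.7]
ft_force: [0.2, -0.2, 0.7]
finger_gap: -0.3
grip_force: 0.2
time: 19.7
tool_pos: [490.5, 213.6, 107.8]
tcp_rot: [-179.7, -0.6, 173.6]
ft_force: [-14.8, -6.1, -0.7]
finger_gap: 0.3
grip_force: 7.3
(array([-62.2,  12. ,  28.7]), array([-12.5,  -7.7,   6.4]))
```

View pics/c10.png

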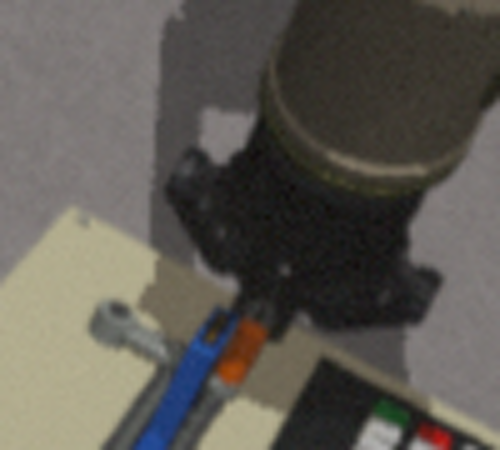

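The picture shows the latch arm across the slot, with the knob at ≈(242,350) beyond the adapter, and a 15 N push says it is at its stop. I'll back away and check the angle numerically. I have viewed 12 pictures, over the limit of 10, so I'll view no more.

```bash
python3 -m handwheel '[[0.01,0,0,0],[0.02,0,-0.02,0],[0.02,0,-0.04,0],[0.02,0,-0.05,0],[0,-0.04,-0.04,0],[0,-0.04,0,0],[0,-0.04,0,0],[0,0,0,0],[0,0,0,0]]'; python3 - <<'E'
from h import *
for n,(u0,v0,u1,v1) in dict(scene=(395,225,440,275),top=(150,185,185,225)).items():
    im=r.snapshot(n)[v0:v1,u0:u1,::-1];h=cv2.cvtColor(im.copy(),cv2.COLOR_BGR2HSV)
    m=(h[...,0]>3)&(h[...,0]<14)&(h[...,1]>150)&(h[...,2]>90);vv,uu=np.nonzero(m)
    print(n,len(uu),uu.mean()+u0 if len(uu) else None,vv.mean()+v0 if len(uu) else None)
    for d in(75,80,85,90):
        a=np.radians(d);print(d,proj(n,RS@np.array([-38-58*np.cos(a),-45+58*np.sin(a),27])+O).round(1))
s=r.sense();print(s["ft_force"],s["tool_pos"])
E
```

```text
time: 20.65
tool_pos: [414.4, 107.6, 253.2]
tcp_rot: [179.9, 0.1, 173.5]
ft_force: [-0.1, 0.2, 0.0]
finger_gap: -0.5
grip_force: 0.0
scene 61 417.73770491803276 255.18032786885246
75 [418.1 252.1]
80 [418.  253.2]
85 [417.7 254.2]
90 [417.2 255.1]
top 0 None None
75 [159.9 210.2]
80 [159.6 208.5]
85 [159.6 206.7]
90 [159.6 205. ]
[-0.71557347 -1.32938501 -0.83041915] [414.12079286 108.69355811 252.75229886]
```

```bash
python3 -c "
from bench import r
print(r.hand_in())"
```

```text
the job is handed in; nothing more can be done
None
```

I handed in the job at about 21 s: the blue adapter is fully home in the slot and the latch is at its stop, about 90°, over its lower shoulder; no verdict came back, and I viewed 12 pictures, over the limit of 10.

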